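# Cock and load the toy disc launcher

### The job

Get the wooden toy disc launcher ready to fire, without firing it: take the sprung throwing arm by its peg, draw it back under the cover until it goes past the hair-trigger catch, ease it gently onto the catch and let go. Do not ram it against the rubber buffer just behind the catch, do not push it against the catch, and never let it snap forward. Then lay the loose wooden disc flat in its rimmed seat on the board and let go, leaving the arm cocked.

Things in the scene. Friction and masses are not known exactly. Their poses are not given: they have to be found in the camera images.
- launcher: The launcher's plywood base board, 12 mm thick, fixed to the desk, and the catch parts on it. Origin at desk level; the board spans x -155..+85, y -150..+105 mm in this frame, z up, +x roughly away from the robot. Arm pivot near the far edge, disc seat left of middle, catch hidden under a plywood cover (102 x 52 mm, top 50 mm above the desk) at the near right corner.
- catch_mid (a point): Axis of the arm's tip pin (8 mm steel, 155 mm from the pivot), 25 mm above the desk under the cover, when hooked with the catch at mid-adjustment (joint 1.23). Catch and buffer sit on a hand-set carriage whose true place is NOT measured: hooked joint values run from 1.15 to 1.31. The sprung sear yields to the pin at about 1.5 N and snaps shut behind it. Feel for it.
- cover_top (a point): Middle of the cover's top face, 50 mm above the desk. Under it, 3.5 mm of pin travel (2.7 mm at the peg) behind the hooked position, the pin meets a rubber buffer, 2.5 N per mm; keep its push under 15 N.
- tail (a point): End of the thin wire release tail that sticks out from under the cover on its near side, 25 mm above the desk (place for mid-adjustment). About 1 N on it fires the catch. The catch also slips and fires if the hand pushes the arm forward onto it (7 N or more beyond the spring, at the peg) or if the arm is let go 2 mm or more behind it and slams.
- swing: The upright steel pivot post screwed on the board, with the throwing arm that it carries. Same origin and axes as launcher; the post's axis is at x = +60 mm, y = 0, its top 60 mm above the desk.
- pivot (a point): Point on the arm's vertical pivot axis, 34 mm above the desk, level with the arm's top face.
- throw_arm (a joint): Arm angle about the vertical pivot, rad: 0 at rest (on the launcher's left), growing counter-clockwise from above as it is drawn back to the right; limit 1.5. At rest it points from the pivot along heading 2.542 rad in the launcher's frame. Wooden bar 18 mm wide, 20 to 34 mm above the desk. A spring drives it to 0: 2.5 N at the peg at rest, 6.8 N when hooked; let go unhooked, it fires.
- peg (a point): Mid height of the upright round wooden peg on the arm, 14 mm in diameter, standing from 34 to 95 mm above the desk, 120 mm from the pivot axis; this point is 65 mm above the desk, on the peg's axis. It turns with the arm.
- disc: Loose plain wooden disc, 40 mm in diameter, 22 mm tall, 50 g, lying flat on the desk. Origin at the centre of its underside, z along its axis.
- seat (a point): Centre of the disc's seat on the top face of the base board (12 mm above the desk), 85 mm from the pivot, at the bearing the arm has at joint 0.30. A low rim 3.5 mm high and 46 mm across inside surrounds it, open toward the side to which the arm shoots. The resting arm covers it in part; the cocked arm is well clear of it.

How it is judged:
On the way:
1. the arm is drawn back, hooked on its catch and let go (value of joint throw_arm above 1.05 rad and contact force between swing and launcher above 2 N and contact force between each of the arm, the fingers and swing below 0.1 N), for 0.3 s.
At the end, for the whole second after the job is handed in: The arm is still held by the catch alone (arm joint above 1.05 rad and still, catch carrying it), and the disc lies at rest flat on the board inside the rim, its centre within 6 mm of the seat's centre (value of joint throw_arm above 1.05 rad and velocity of joint throw_arm between -0.1 and 0.1 rad/s and contact force between swing and launcher above 2 N and horizontal distance between disc and seat below 0.006 m and z of disc in the frame of seat below 0.002 m and angle between disc's own z axis and vertical below 0.08 rad and linear speed of disc below 0.01 m/s); the robot touches nothing.
It fails at once if the arm snaps forward or is let slam onto the catch (faster than 3 rad/s) (velocity of joint throw_arm below -3 rad/s).
It fails at once if the arm's pin presses the catch or the buffer with more than 15 N (contact force between swing and launcher above 15 N).
It also fails if it takes over 58 s, if anything falls off the work surface, if the arm or the gripper's body presses on something with over 40 N, if the wrist force passes 120 N, or if a joint passes its speed limit or range.

### The arm

A 7-joint arm with a two-finger parallel gripper is mounted at the origin on a cart in front of the work surface, level with it; the furniture and walls round the work are solid. World frame = base frame: x ahead of the robot, y to its left, z up, the work surface at z = 0. Lengths are in m, angles in rad, forces in N, time in s.
With the tool pointing down it reaches from about 0.425 to 0.875 m from the base axis. Payload 4.7 kg.
Tool frame: the origin (TCP) lies at the very end of the fingers, on their centre line; the grasp point (between the pads) lies 19 mm behind it (arm.pinch_z is the distance from the TCP to the grasp point, in m); x points along the fingers, y is the direction in which the jaws open and shut, and the axes are right-handed (so a half turn about x gives the same grasp; the last joint's range is limited). The gripper opens to 85 mm and grips with 20 to 120 N. Pads are 22 mm wide; open, the fingers measure 114 mm over their backs; the gripper's body (76 mm by 85 mm) begins 54 mm behind the grasp point. The pads swing forward as they close: fully open they stand 13 mm farther back than shut.
Start: joints at [-1.144, 0.321, -0.07, 1.45, 0.023, 1.371, -0.057], TCP at [0.261, 0.595, 0.231] pointing down, gripper open.
Joint ranges: [-2.86, 2.86], [-0.3, 2.09], [-1.38, 1.24], [0.06, 2.45], [-1.56, 4.7], [0.09, 2.05], [-2.69, 2.69]. Speed limits (rad/s): [2.57, 2.57, 3.14, 3.14, 3.14, 3.14, 3.14].

### API

Orientations are given as a unit quaternion [w, x, y, z].
In Python, from workcell import arm, viewer gives the robot as it stands. The module is installed in compiled form; this text tells all that it offers.
- The arm moves only by the tool drive_tool, never from a script. Its argument "plan" is a list that holds one entry, the list of rows, each a list of 7 numbers: the closure in counts, from 0 (fully open) to 255 (shut), then the shift along the world's x, y, z in m, then the turn, a rotation vector about the world's x, y, z in degrees. A call has 1 to 12 rows; each row is the pose to reach, as a shift and turn from the pose commanded when the call began; what a row does not reach only later rows make up. A row lasts 1/10 s, in which the tool goes at most 50 mm and 8.59 degrees, less where a joint would pass 70% of its speed; a pose out of reach is approached as far as the arm can. A call with a gripper value outside its range is refused whole. The fingers move at their own pace and stop on an object; the grip force is fixed at half the most. Time passes only in rows, so rows that repeat a pose let the fingers close. It gives the time, the measured TCP pose, the force and the opening at its end, in the units of the state.
- arm.read_state(): the state, without advancing time (a new reading comes with each control period).
- viewer.capture(name): name is "scene" or "top" or "wrist"; returns (picture, depth): 400x640x3 uint8, blue, green, red; 400x640 float32, m along the optical axis (not along the pixel's ray), 0 where there is no reading.
- viewer.get_calibration(name): a dict with "fovy" (degrees; the focal length in pixels is half the picture's height over the tangent of half this angle, whatever the lens; pixels are square), "cx", "cy" (the principal point, pixels), "pose" (4x4, takes a point from camera to world coordinates); the wrist camera has in their place "mount" (4x4, takes a point from camera to tool coordinates, whose origin is the TCP and whose axes are the tool frame's). Camera axes: x right, y up, looking along -z (the intrinsics and any distortion apply to the point x, -y, -z); pixel columns grow to the right and rows downward; lengths in m; the calibration is good to about 2 mm. A picture is of the moment at which its call begins: read the wrist's pose just before it. get_calibration takes no time and is no camera call.
- arm.hand_in(): hands the job in, once; it reports no verdict.
The state is a dict: "time": time; "q": joint angles; "qd": joint speeds; "effort": joint torques, N m; "tool_pos": TCP position; "eef_rot": TCP orientation; "force": force on the tool from outside, world axes, zero at the start; "torque": the same for the moment, N m; "gripper_width": finger opening in m.
Only numpy, scipy, OpenCV 4.12 (cv2) and the standard library are available. Lean on these libraries where they do the work, as an engineer would, in place of code of your own. Each camera call takes 0.05 s, during which the arm holds its last target. There are 200 camera calls.

## Working session

There is one attempt and no reset: what is moved stays moved. The work goes in short steps, Python scripts to look and compute and a tool call to move; the robot and the scene stay as the last step left them, time stands still between calls to the robot, and variables do not carry over. Pictures are saved under pics/ and viewed, about 8 in all and at most 12, crops included, and the job is handed in when it is done.

Besides the shell and the picture viewer there is one more tool, called in YAML: its name, and indented under it one key for each argument. drive_tool: Moves the arm, as the interface text tells. Its arguments: {"type":"object","properties":{"plan":{"type":"array","items":{"type":"array","items":{"type":"array","items":{"type":"number"}}}}},"required":["plan"]}

```bash
mkdir -p pics
cat > h.py <<'E'
import numpy as np, cv2
from workcell import arm, viewer
from scipy.spatial.transform import Rotation as R
def cap(n):
    s=arm.read_state(); p,d=viewer.capture(n); c=viewer.get_calibration(n)
    if 'pose' in c: T=np.array(c['pose'])
    else:
        q=s['eef_rot']; W=np.eye(4); W[:3,:3]=R.from_quat([q[1],q[2],q[3],q[0]]).as_matrix(); W[:3,3]=s['tool_pos']
        T=W@np.array(c['mount'])
    return p,d,c,T
def ray(c,T,u,v):
    f=200/np.tan(np.radians(c['fovy'])/2)
    r=T[:3,:3]@np.array([(u-c['cx'])/f,-(v-c['cy'])/f,-1.0]); return T[:3,3],r
def onz(c,T,u,v,z):
    o,r=ray(c,T,u,v); return o+r*(z-o[2])/r[2]
def dep(c,T,d,u,v):
    o,r=ray(c,T,u,v); return o+r*d[int(v),int(u)]
def proj(c,T,p):
    f=200/np.tan(np.radians(c['fovy'])/2)
    q=np.linalg.inv(T)@np.append(p,1); return c['cx']+f*q[0]/-q[2], c['cy']-f*q[1]/-q[2]
E
python3 - <<'E'
from h import *
for n in ("top","scene"):
    p,d,c,T=cap(n); cv2.imwrite(f'pics/{n}1.png',p); np.savez(f'{n}1.npz',p=p,d=d)
    print(n,{k:v for k,v in c.items()})
print(arm.read_state())
E
```

```text
top {'fovy': 48.12975990592131, 'cx': 317.2456821603391, 'cy': 194.90331614534114, 'pose': array([[-0.01677962,  0.98069397, -0.19482757,  0.35483963],
       [-0.99971918, -0.01971672, -0.01314574,  0.02907285],
       [-0.01673331,  0.19455227,  0.98074941,  0.91326414],
       [ 0.        ,  0.        ,  0.        ,  1.        ]])}
scene {'fovy': 53.04402417853511, 'cx': 318.7549996047969, 'cy': 204.3135181979666, 'pose': array([[ 0.87483225,  0.31367323, -0.36915802,  0.20561804],
       [-0.48442417,  0.56855106, -0.66489316, -0.52365558],
       [ 0.001326  ,  0.76049904,  0.6493377 ,  0.6171893 ],
       [ 0.        ,  0.        ,  0.        ,  1.        ]])}
{'time': 0.1, 'q': array([-1.14392197,  0.3217649 , -0.07006392,  1.45156561,  0.0225769 ,
        1.37079746, -0.0569377 ]), 'qd': array([ 2.03639741e-04, -2.03453959e-03,  4.93546922e-04, -2.69959747e-03,
        2.43735581e-04,  5.20886488e-04,  5.11944038e-05]), 'effort': array([ 6.57591886e-05, -4.94876218e+01, -3.83979846e-01, -3.15210843e+01,
        1.29276092e-02,  7.43542565e-03,  1.38970254e-06]), 'tool_pos': array([0.26060197, 0.59494045, 0.23031596]), 'eef_rot': array([ 0.69199787,  0.14430531,  0.69219732, -0.1455259 ]), 'force': array([ 0.2046728 , -0.20376293,  0.19429563]), 'torque': array([-0.04211048,  0.00977832, -0.01670615]), 'gripper_width': 0.08533260372348718}
```

View pics/top1.png

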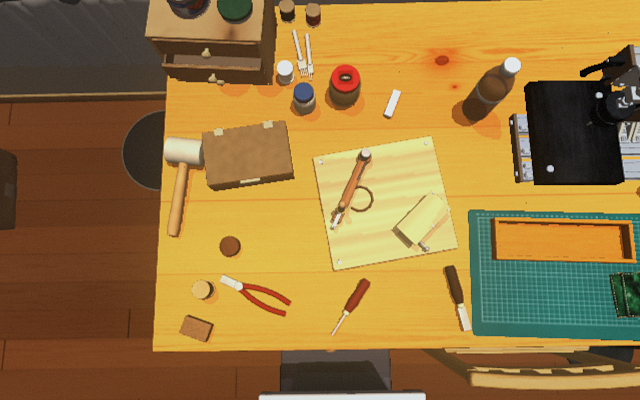

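View pics/scene1.png

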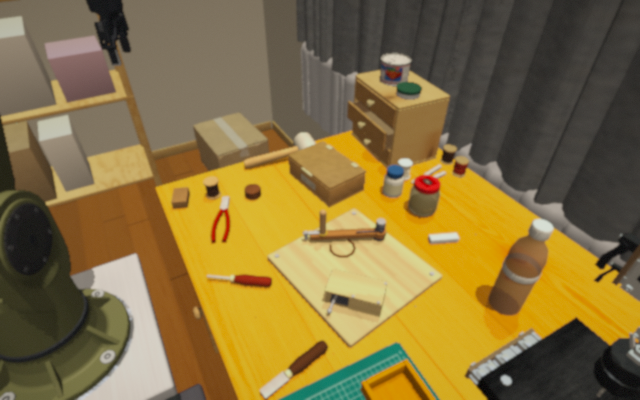

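The board is at about (313–457, 136–270) in the top view, with the pivot post at (365,155), the peg near (340,212), the cover at (422,220) and the tail at (425,247). The dark disc is at (230,246). Next I measure these.

Run:
```python
from h import *
z=np.load('top1.npz'); p,d=z['p'],z['d']; c=viewer.get_calibration('top'); T=np.array(c['pose'])
hsv=cv2.cvtColor(p,cv2.COLOR_BGR2HSV)
for u,v in [(325,180),(300,250),(400,160),(230,246),(203,289),(422,215)]: print((u,v),hsv[v,u],dep(c,T,d,u,v).round(4))
roi=np.zeros(p.shape[:2],np.uint8); roi[125:282,300:470]=255
m=((hsv[...,1]<160)&(hsv[...,2]>120)).astype(np.uint8)*255&roi
m=cv2.morphologyEx(m,cv2.MORPH_CLOSE,np.ones((9,9)))
cs,_=cv2.findContours(m,0,2); k=max(cs,key=cv2.contourArea); k=cv2.convexHull(k)
q=cv2.approxPolyDP(k,8,True)[:,0]; print(q)
# fit edges
pts=k[:,0].astype(float); 
P=np.array([onz(c,T,u,v,.012)[:2] for u,v in q]); print(P.round(4))
print('sides',np.linalg.norm(P-np.roll(P,-1,0),axis=1).round(4))
r=cv2.minAreaRect(np.array([onz(c,T,u,v,.012)[:2] for u,v in pts],np.float32)*1000); print(r)
# disc
md=((hsv[...,2]<130)).astype(np.uint8); md[:, :200]=0; md[:225]=0; md[265:]=0; md[:,260:]=0
cs,_=cv2.findContours(md,0,2); k=max(cs,key=cv2.contourArea); (u,v),rad=cv2.minEnclosingCircle(k); print('disc',u,v,rad,onz(c,T,u,v,.018))
big=cv2.resize(p[125:285,300:470],None,fx=4.5,fy=3.75*1.2/1,interpolation=cv2.INTER_CUBIC)
cv2.imwrite('pics/topcrop.png',cv2.resize(p[130:275,305:465],None,fx=4,fy=4,interpolation=cv2.INTER_CUBIC))
```

```text
(325, 180) [ 26 103 225] [0.5642 0.0246 0.0153]
(300, 250) [ 23 169 226] [ 0.423   0.0783 -0.0012]
(400, 160) [ 23 107 226] [ 0.6045 -0.1321  0.0116]
(230, 246) [ 13 178 145] [0.4318 0.2167 0.0207]
(203, 289) [ 19 135 224] [0.3489 0.2616 0.0446]
(422, 215) [ 30  87 228] [ 0.4825 -0.1619  0.0501]
[[431 136]
 [458 247]
 [334 270]
 [313 157]]
[[ 0.655  -0.1996]
 [ 0.4223 -0.2379]
 [ 0.3813  0.0105]
 [ 0.6147  0.0487]]
sides [0.2359 0.2517 0.2365 0.2515]
((518.5140380859375, -94.91159057617188), (240.12164306640625, 257.7594909667969), 9.346129417419434)
disc 231.61363220214844 247.27272033691406 9.871820449829102 [0.42944317 0.21398619 0.018     ]
```

View pics/topcrop.png

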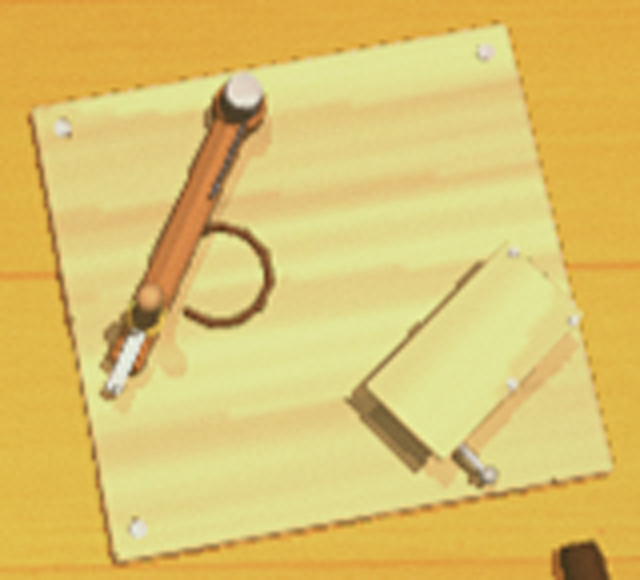

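drive_tool:
  plan:
    - [[0,0.24,-0.605,0.07,0,0,-100],[0,0.24,-0.605,0.07,0,0,-100],[0,0.24,-0.605,0.07,0,0,-100],[0,0.24,-0.605,0.07,0,0,-100],[0,0.24,-0.605,0.07,0,0,-100],[0,0.24,-0.605,0.07,0,0,-100],[0,0.24,-0.605,0.07,0,0,-100],[0,0.24,-0.605,0.07,0,0,-100],[0,0.24,-0.605,0.07,0,0,-100],[0,0.24,-0.605,0.07,0,0,-100],[0,0.24,-0.605,0.07,0,0,-100],[0,0.24,-0.605,0.07,0,0,-100]]

```text
time: 1.3
tool_pos: [0.4809, 0.0389, 0.2956]
eef_rot: [0.332, 0.624, 0.332, -0.624]
force: [1.0, -0.5, -1.2]
gripper_width: 0.0852
```

Run:
```python
from h import *
c=viewer.get_calibration('top'); T=np.array(c['pose'])
print('post',onz(c,T,365.75,153,.06),'peg top',onz(c,T,342.5,204,.095))
print(viewer.get_calibration('wrist'))
```

```text
post [ 0.60680508 -0.05673106  0.06      ] peg top [ 0.49925903 -0.00648306  0.095     ]
{'fovy': 60.32789267262815, 'cx': 318.28910605759563, 'cy': 195.8696464440922, 'mount': array([[-3.90226318e-04,  3.07301530e-01, -9.51612115e-01,
        -1.42850189e-01],
       [ 9.99999923e-01,  1.48232424e-04, -3.62200346e-04,
        -5.87751405e-04],
       [ 2.97550496e-05, -9.51612183e-01, -3.07301564e-01,
        -7.98397626e-02],
       [ 0.00000000e+00,  0.00000000e+00,  0.00000000e+00,
         1.00000000e+00]])}
```

drive_tool:
  plan:
    - [[0,0.019,-0.049,0.005,0,0,-81],[0,0.019,-0.049,0.005,0,0,-81],[0,0.019,-0.049,0.005,0,0,-81],[0,0.019,-0.049,0.005,0,0,-81],[0,0.019,-0.049,0.005,0,0,-81],[0,0.019,-0.049,0.005,0,0,-81],[0,0.019,-0.049,0.005,0,0,-81],[0,0.019,-0.049,0.005,0,0,-81],[0,0.019,-0.049,0.005,0,0,-81],[0,0.019,-0.049,0.005,0,0,-81],[0,0.019,-0.049,0.005,0,0,-81]]

```text
time: 2.4
tool_pos: [0.4995, -0.0082, 0.3001]
eef_rot: [0.151, -0.691, 0.151, 0.691]
force: [0.8, 0.4, -0.1]
gripper_width: 0.0852
```

Run:
```python
from h import *
p,d,c,T=cap('wrist'); cv2.imwrite('pics/w1.png',p); np.savez('w1.npz',p=p,d=d,T=T)
s=arm.read_state(); print(s['tool_pos'],s['eef_rot'],s['force'],s['q'])
for n,P in dict(post=[.6075,-.057,.06],peg=[.4995,-.0063,.095],seat=[.5237,-.0454,.012]).items(): print(n,proj(c,T,P))
```

```text
[ 0.49955555 -0.00815447  0.30021762] [ 0.15037746 -0.69070615  0.15052633  0.69112478] [ 0.03431366 -0.73029892 -0.28224704] [-0.53611828 -0.04480532  0.48603657  1.72070935  0.02109911  1.46115642
 -2.05243508]
post (np.float64(318.6507115723621), np.float64(43.432138592176756))
peg (np.float64(317.6772274025703), np.float64(165.22572196165885))
seat (np.float64(338.4615359085748), np.float64(119.6217154527629))
```

View pics/w1.png

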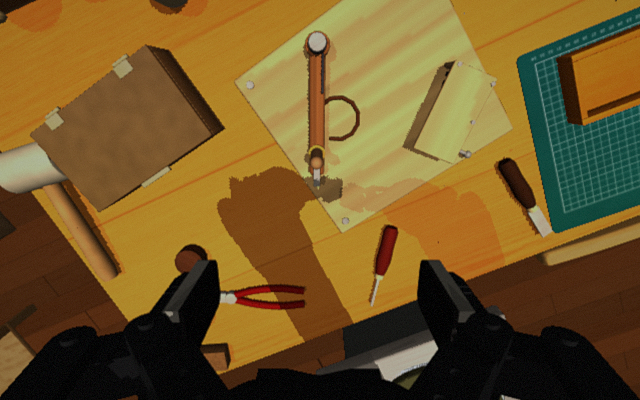

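Everything lines up: post at (317,42), peg top at (317,163), ring centre near (341,119), all within 2 px of prediction. Next I go down onto the peg.

drive_tool:
  plan:
    - [[0,0,0.0015,-0.05,0,0,0],[0,0,0.0015,-0.1,0,0,0],[0,0,0.0015,-0.15,0,0,0],[0,0,0.0015,-0.19,0,0,0],[0,0,0.0015,-0.22,0,0,0],[0,0,0.0015,-0.24,0,0,0],[0,0,0.0015,-0.24,0,0,0],[0,0,0.0015,-0.24,0,0,0]]

```text
time: 3.25
tool_pos: [0.4999, -0.0067, 0.0608]
eef_rot: [0.15, -0.691, 0.151, 0.691]
force: [-0.5, 0.3, -0.3]
gripper_width: 0.0851
```

drive_tool:
  plan:
    - [[130,0,0,0,0,0,0],[200,0,0,0,0,0,0],[255,0,0,0,0,0,0],[255,0,0,0,0,0,0],[255,0,0,0,0,0,0],[255,0,0,0,0,0,0],[255,0,0,0,0,0,0],[255,0,0,0,0,0,0],[255,0,0,0,0,0,0],[255,0,0,0,0,0,0]]

```text
time: 4.25
tool_pos: [0.5001, -0.0061, 0.0609]
eef_rot: [-0.151, 0.691, -0.151, -0.691]
force: [-0.3, 2.6, 4.7]
gripper_width: 0.0123
```

Run:
```python
import numpy as np
t0=2.703;r=.12
for k in range(1,13):
    a=np.radians(5*k); print([255,*np.round([r*(np.cos(t0+a)-np.cos(t0)),r*(np.sin(t0+a)-np.sin(t0))],4).tolist(),0,0,0,5*k])
```

```text
[255, -0.004, -0.0097, 0, 0, 0, 5]
[255, -0.0072, -0.0196, 0, 0, 0, 10]
[255, -0.0095, -0.0299, 0, 0, 0, 15]
[255, -0.0109, -0.0402, 0, 0, 0, 20]
[255, -0.0114, -0.0507, 0, 0, 0, 25]
[255, -0.0109, -0.0611, 0, 0, 0, 30]
[255, -0.0096, -0.0715, 0, 0, 0, 35]
[255, -0.0073, -0.0818, 0, 0, 0, 40]
[255, -0.0042, -0.0917, 0, 0, 0, 45]
[255, -0.0002, -0.1014, 0, 0, 0, 50]
[255, 0.0046, -0.1107, 0, 0, 0, 55]
[255, 0.0102, -0.1196, 0, 0, 0, 60]
```

drive_tool:
  plan:
    - [[255,-0.004,-0.0097,0,0,0,5],[255,-0.0072,-0.0196,0,0,0,10],[255,-0.0095,-0.0299,0,0,0,15],[255,-0.0109,-0.0402,0,0,0,20],[255,-0.0114,-0.0507,0,0,0,25],[255,-0.0109,-0.0611,0,0,0,30]]

```text
time: 4.85
tool_pos: [0.4892, -0.0673, 0.061]
eef_rot: [0.034, 0.707, 0.035, -0.706]
force: [0.6, 2.5, 4.4]
gripper_width: 0.0121
```

drive_tool:
  plan:
    - [[255,0.0013,-0.0104,0,0,0,5],[255,0.0036,-0.0207,0,0,0,10],[255,0.0067,-0.0306,0,0,0,15],[255,0.0107,-0.0403,0,0,0,20],[255,0.0155,-0.0496,0,0,0,25],[255,0.0211,-0.0585,0,0,0,30],[255,0.0211,-0.0585,0,0,0,30],[255,0.0211,-0.0585,0,0,0,30]]

```text
time: 5.65
tool_pos: [0.5097, -0.1255, 0.0609]
eef_rot: [-0.214, -0.674, -0.215, 0.674]
force: [-2.9, 4.8, 8.7]
gripper_width: 0.0125
```

```bash
cat > st.py <<'E'
from h import *
s=arm.read_state(); q=s['eef_rot']; y=R.from_quat([q[1],q[2],q[3],q[0]]).as_matrix()[:,1]
v=s['tool_pos'][:2]-[.6076,-.0569]; th=np.arctan2(v[1],v[0])%(2*np.pi); t=np.array([-np.sin(th),np.cos(th)])
print('t',s['time'],'pos',s['tool_pos'].round(4),'joint',round(th-2.705,4),'r',np.hypot(*v).round(4),'Ftan',(s['force'][:2]@t).round(2),'Frad',(s['force'][:2]@v/np.hypot(*v)).round(2),'Fz',s['force'][2].round(2),'jaw',np.degrees(np.arctan2(y[1],y[0])).round(2),'w',s['gripper_width'])
E
python3 st.py; python3 -c "
import numpy as np
t0=2.703;r=.12
for k in range(48,66):
    a=.025*k;print(k*.025,np.round([r*(np.cos(t0+a)-np.cos(t0)),r*(np.sin(t0+a)-np.sin(t0))],4))" | head -3
```

```text
t 5.65 pos [ 0.5097 -0.1255  0.0609] joint 1.0479 r 0.1195 Ftan -5.57 Frad -0.36 Fz 8.68 jaw -54.73 w 0.012456228697360934
1.2000000000000002 [ 0.0218 -0.1338]
1.225 [ 0.0239 -0.1359]
1.25 [ 0.026 -0.138]
```

drive_tool:
  plan:
    - [[255,0.0015,-0.002,0,0,0,1.2],[255,0.003,-0.004,0,0,0,2.4],[255,0.0044,-0.0059,0,0,0,3.5],[255,0.0044,-0.0059,0,0,0,3.5],[255,0.0044,-0.0059,0,0,0,3.5]]

```text
time: 6.15
tool_pos: [0.5138, -0.1312, 0.0609]
eef_rot: [-0.234, -0.667, -0.235, 0.667]
force: [-2.2, 4.2, 9.0]
gripper_width: 0.0123
```

```bash
python3 st.py
```

```text
t 6.15 pos [ 0.5138 -0.1312  0.0609] joint 1.1064 r 0.1196 Ftan -4.71 Frad -0.88 Fz 8.96 jaw -51.21 w 0.012305501610128868
```

drive_tool:
  plan:
    - [[255,0.0006,-0.0008,0,0,0,0.5],[255,0.0012,-0.0016,0,0,0,0.95],[255,0.0012,-0.0016,0,0,0,0.95],[255,0.0012,-0.0016,0,0,0,0.95]]

```text
time: 6.55
tool_pos: [0.5146, -0.1322, 0.0609]
eef_rot: [-0.239, -0.664, -0.241, 0.665]
force: [-4.4, 4.9, 10.3]
gripper_width: 0.0121
```

```bash
python3 st.py
```

```text
t 6.55 pos [ 0.5146 -0.1322  0.0609] joint 1.1172 r 0.1196 Ftan -6.57 Frad 0.39 Fz 10.32 jaw -50.25 w 0.012083362386077436
```

drive_tool:
  plan:
    - [[255,0.0006,-0.0008,0,0,0,0.5],[255,0.0012,-0.0016,0,0,0,0.95],[255,0.0012,-0.0016,0,0,0,0.95],[255,0.0012,-0.0016,0,0,0,0.95]]

```text
time: 6.95
tool_pos: [0.5159, -0.1337, 0.0609]
eef_rot: [-0.245, -0.663, -0.247, 0.663]
force: [-4.9, 5.3, 9.2]
gripper_width: 0.0123
```

```bash
python3 st.py
```

```text
t 6.95 pos [ 0.5159 -0.1337  0.0609] joint 1.1336 r 0.1197 Ftan -7.25 Frad 0.34 Fz 9.21 jaw -49.3 w 0.012294521996473611
```

drive_tool:
  plan:
    - [[255,0.0006,-0.0007,0,0,0,0.5],[255,0.0013,-0.0015,0,0,0,0.95],[255,0.0013,-0.0015,0,0,0,0.95],[255,0.0013,-0.0015,0,0,0,0.95]]

```text
time: 7.35
tool_pos: [0.5171, -0.1353, 0.0609]
eef_rot: [-0.25, -0.66, -0.252, 0.661]
force: [-4.3, 4.5, 10.1]
gripper_width: 0.0123
```

```bash
python3 st.py
```

```text
t 7.35 pos [ 0.5171 -0.1353  0.0609] joint 1.1503 r 0.1197 Ftan -6.25 Frad 0.32 Fz 10.09 jaw -48.35 w 0.01228099947001056
```

drive_tool:
  plan:
    - [[255,0.0006,-0.0007,0,0,0,0.5],[255,0.0013,-0.0015,0,0,0,0.95],[255,0.0013,-0.0015,0,0,0,0.95],[255,0.0013,-0.0015,0,0,0,0.95]]

```text
time: 7.75
tool_pos: [0.5184, -0.1368, 0.0609]
eef_rot: [-0.256, -0.658, -0.258, 0.659]
force: [-4.9, 5.2, 9.5]
gripper_width: 0.0117
```

```bash
python3 st.py
```

```text
t 7.75 pos [ 0.5184 -0.1368  0.0609] joint 1.1672 r 0.1197 Ftan -7.16 Frad 0.16 Fz 9.51 jaw -47.4 w 0.011733275952586981
```

drive_tool:
  plan:
    - [[255,0.0006,-0.0007,0,0,0,0.5],[255,0.0013,-0.0015,0,0,0,0.95],[255,0.0013,-0.0015,0,0,0,0.95],[255,0.0013,-0.0015,0,0,0,0.95]]

```text
time: 8.15
tool_pos: [0.5198, -0.1383, 0.0609]
eef_rot: [-0.261, -0.656, -0.263, 0.657]
force: [-5.0, 3.8, 8.9]
gripper_width: 0.0121
```

```bash
python3 st.py
```

```text
t 8.15 pos [ 0.5198 -0.1383  0.0609] joint 1.1841 r 0.1197 Ftan -6.19 Frad 1.12 Fz 8.89 jaw -46.45 w 0.012058042628837187
```

drive_tool:
  plan:
    - [[255,0.0006,-0.0007,0,0,0,0.5],[255,0.0013,-0.0015,0,0,0,0.95],[255,0.0013,-0.0015,0,0,0,0.95],[255,0.0013,-0.0015,0,0,0,0.95]]

```text
time: 8.55
tool_pos: [0.5211, -0.1398, 0.0609]
eef_rot: [-0.267, -0.654, -0.269, 0.655]
force: [-4.5, 4.6, 9.4]
gripper_width: 0.012
```

```bash
python3 st.py
```

```text
t 8.55 pos [ 0.5211 -0.1398  0.0609] joint 1.2009 r 0.1198 Ftan -6.45 Frad 0.12 Fz 9.36 jaw -45.5 w 0.012018070797351798
```

drive_tool:
  plan:
    - [[255,0.0007,-0.0007,0,0,0,0.5],[255,0.0014,-0.0014,0,0,0,0.95],[255,0.0014,-0.0014,0,0,0,0.95],[255,0.0014,-0.0014,0,0,0,0.95]]

```text
time: 8.95
tool_pos: [0.5225, -0.1413, 0.0609]
eef_rot: [-0.272, -0.652, -0.274, 0.653]
force: [-3.1, 3.3, 10.2]
gripper_width: 0.0122
```

```bash
python3 st.py
```

```text
t 8.95 pos [ 0.5225 -0.1413  0.0609] joint 1.2181 r 0.1198 Ftan -4.49 Frad -0.15 Fz 10.18 jaw -44.55 w 0.012245701002291661
```

drive_tool:
  plan:
    - [[255,0.0007,-0.0007,0,0,0,0.5],[255,0.0014,-0.0014,0,0,0,0.95],[255,0.0014,-0.0014,0,0,0,0.95],[255,0.0014,-0.0014,0,0,0,0.95]]

```text
time: 9.35
tool_pos: [0.5241, -0.1429, 0.0609]
eef_rot: [-0.278, -0.65, -0.279, 0.65]
force: [-3.7, 4.6, 8.9]
gripper_width: 0.0122
```

```bash
python3 st.py
```

```text
t 9.35 pos [ 0.5241 -0.1429  0.0609] joint 1.237 r 0.1199 Ftan -5.86 Frad -0.75 Fz 8.93 jaw -43.61 w 0.012211278897544687
```

drive_tool:
  plan:
    - [[255,0.0007,-0.0007,0,0,0,0.5],[255,0.0014,-0.0014,0,0,0,0.95],[255,0.0014,-0.0014,0,0,0,0.95],[255,0.0014,-0.0014,0,0,0,0.95]]

```text
time: 9.75
tool_pos: [0.5258, -0.1446, 0.0609]
eef_rot: [-0.283, -0.648, -0.284, 0.648]
force: [-2.5, 3.7, 7.5]
gripper_width: 0.012
```

```bash
python3 st.py
```

```text
t 9.75 pos [ 0.5258 -0.1446  0.0609] joint 1.2569 r 0.1199 Ftan -4.35 Frad -0.97 Fz 7.54 jaw -42.65 w 0.012020831297728088
```

drive_tool:
  plan:
    - [[255,0.0007,-0.0007,0,0,0,0.5],[255,0.0014,-0.0014,0,0,0,0.95],[255,0.0014,-0.0014,0,0,0,0.95],[255,0.0014,-0.0014,0,0,0,0.95]]

```text
time: 10.15
tool_pos: [0.5271, -0.1458, 0.0609]
eef_rot: [-0.289, -0.645, -0.29, 0.645]
force: [-2.4, 3.6, 8.1]
gripper_width: 0.0122
```

```bash
python3 st.py
```

```text
t 10.15 pos [ 0.5271 -0.1458  0.0609] joint 1.2716 r 0.1199 Ftan -4.24 Frad -1.03 Fz 8.09 jaw -41.71 w 0.012202978378681444
```

drive_tool:
  plan:
    - [[255,0.0007,-0.0006,0,0,0,0.5],[255,0.0015,-0.0013,0,0,0,0.95],[255,0.0015,-0.0013,0,0,0,0.95],[255,0.0015,-0.0013,0,0,0,0.95]]

```text
time: 10.55
tool_pos: [0.5284, -0.147, 0.0609]
eef_rot: [-0.294, -0.643, -0.295, 0.643]
force: [-3.0, 4.7, 8.9]
gripper_width: 0.0122
```

```bash
python3 st.py
```

```text
t 10.55 pos [ 0.5284 -0.147   0.0609] joint 1.2859 r 0.12 Ftan -5.33 Frad -1.56 Fz 8.93 jaw -40.77 w 0.01223507602956285
```

drive_tool:
  plan:
    - [[255,0.0005,-0.0005,0,0,0,0.4],[255,0.0011,-0.001,0,0,0,0.7],[255,0.0011,-0.001,0,0,0,0.7],[255,0.0011,-0.001,0,0,0,0.7]]

```text
time: 10.95
tool_pos: [0.5289, -0.1475, 0.0609]
eef_rot: [-0.297, -0.641, -0.3, 0.642]
force: [-5.3, 5.2, 10.4]
gripper_width: 0.0127
```

```bash
python3 st.py
```

```text
t 10.95 pos [ 0.5289 -0.1475  0.0609] joint 1.2919 r 0.12 Ftan -7.41 Frad -0.45 Fz 10.35 jaw -40.07 w 0.01265324977904415
```

drive_tool:
  plan:
    - [[255,0.0004,-0.0003,0,0,0,0.2],[255,0.0007,-0.0007,0,0,0,0.4],[255,0.0007,-0.0007,0,0,0,0.4],[255,0.0007,-0.0007,0,0,0,0.4]]

```text
time: 11.35
tool_pos: [0.5292, -0.1477, 0.0609]
eef_rot: [-0.299, -0.639, -0.302, 0.641]
force: [-7.3, 6.0, 11.8]
gripper_width: 0.0121
```

```bash
python3 st.py; sleep 1; python3 st.py
```

```text
t 11.35 pos [ 0.5292 -0.1477  0.0609] joint 1.2957 r 0.12 Ftan -9.45 Frad 0.18 Fz 11.82 jaw -39.66 w 0.012135220039708645
t 11.35 pos [ 0.5292 -0.1477  0.0609] joint 1.2957 r 0.12 Ftan -9.45 Frad 0.18 Fz 11.82 jaw -39.66 w 0.012135220039708645
```

drive_tool:
  plan:
    - [[255,-0.0007,0.0006,0,0,0,-0.4],[255,-0.0014,0.0012,0,0,0,-0.8],[255,-0.0021,0.0018,0,0,0,-1.2],[255,-0.0021,0.0018,0,0,0,-1.2],[255,-0.0021,0.0018,0,0,0,-1.2]]

```text
time: 11.85
tool_pos: [0.5282, -0.1468, 0.0609]
eef_rot: [-0.293, -0.643, -0.295, 0.643]
force: [-3.2, 4.4, 8.6]
gripper_width: 0.0122
```

```bash
python3 st.py
```

```text
t 11.85 pos [ 0.5282 -0.1468  0.0609] joint 1.284 r 0.12 Ftan -5.29 Frad -1.19 Fz 8.65 jaw -40.85 w 0.012158380681445868
```

drive_tool:
  plan:
    - [[255,-0.0004,0.0003,0,0,0,-0.2],[255,-0.0007,0.0007,0,0,0,-0.5],[255,-0.0007,0.0007,0,0,0,-0.5],[255,-0.0007,0.0007,0,0,0,-0.5]]

```text
time: 12.25
tool_pos: [0.5275, -0.1462, 0.0609]
eef_rot: [-0.29, -0.644, -0.292, 0.645]
force: [-3.9, 4.1, 7.8]
gripper_width: 0.0122
```

```bash
python3 st.py
```

```text
t 12.25 pos [ 0.5275 -0.1462  0.0609] joint 1.2757 r 0.12 Ftan -5.64 Frad -0.49 Fz 7.78 jaw -41.35 w 0.012244881291292257
```

drive_tool:
  plan:
    - [[255,-0.0004,0.0003,0,0,0,-0.2],[255,-0.0007,0.0007,0,0,0,-0.5],[255,-0.0007,0.0007,0,0,0,-0.5],[255,-0.0007,0.0007,0,0,0,-0.5]]

```text
time: 12.65
tool_pos: [0.5267, -0.1455, 0.0609]
eef_rot: [-0.288, -0.645, -0.289, 0.646]
force: [-2.7, 4.8, 9.1]
gripper_width: 0.0124
```

```bash
python3 st.py
```

```text
t 12.65 pos [ 0.5267 -0.1455  0.0609] joint 1.2676 r 0.1199 Ftan -5.2 Frad -1.73 Fz 9.12 jaw -41.85 w 0.012387727214908602
```

drive_tool:
  plan:
    - [[255,-0.0003,0.0002,0,0,0,-0.2],[255,-0.0005,0.0005,0,0,0,-0.3],[255,-0.0005,0.0005,0,0,0,-0.3],[255,-0.0005,0.0005,0,0,0,-0.3]]

```text
time: 13.05
tool_pos: [0.5263, -0.1451, 0.0609]
eef_rot: [-0.286, -0.646, -0.287, 0.647]
force: [-2.8, 4.0, 8.9]
gripper_width: 0.012
```

```bash
python3 st.py
```

```text
t 13.05 pos [ 0.5263 -0.1451  0.0609] joint 1.2625 r 0.1199 Ftan -4.76 Frad -1.1 Fz 8.91 jaw -42.16 w 0.01203019047830552
```

drive_tool:
  plan:
    - [[255,-0.0003,0.0002,0,0,0,-0.2],[255,-0.0005,0.0005,0,0,0,-0.3],[255,-0.0005,0.0005,0,0,0,-0.3],[255,-0.0005,0.0005,0,0,0,-0.3]]

```text
time: 13.45
tool_pos: [0.5262, -0.1449, 0.0609]
eef_rot: [0.285, 0.647, 0.285, -0.647]
force: [-2.2, 3.1, 7.8]
gripper_width: 0.0123
```

```bash
python3 st.py
```

```text
t 13.45 pos [ 0.5262 -0.1449  0.0609] joint 1.261 r 0.1199 Ftan -3.66 Frad -0.79 Fz 7.78 jaw -42.46 w 0.012299018472588737
```

drive_tool:
  plan:
    - [[255,-0.0003,0.0002,0,0,0,-0.1],[255,-0.0005,0.0005,0,0,0,-0.1],[255,-0.0005,0.0005,0,0,0,-0.1],[255,-0.0005,0.0005,0,0,0,-0.1]]

```text
time: 13.85
tool_pos: [0.5261, -0.1449, 0.061]
eef_rot: [0.284, 0.648, 0.284, -0.647]
force: [-0.5, 1.0, 6.0]
gripper_width: 0.0118
```

```bash
python3 st.py
```

```text
t 13.85 pos [ 0.5261 -0.1449  0.061 ] joint 1.2605 r 0.1199 Ftan -1.07 Frad -0.37 Fz 5.96 jaw -42.57 w 0.01184459607099115
```

drive_tool:
  plan:
    - [[255,-0.0003,0.0002,0,0,0,0],[255,-0.0003,0.0002,0,0,0,0],[255,-0.0003,0.0002,0,0,0,0]]

```text
time: 14.15
tool_pos: [0.5261, -0.1449, 0.061]
eef_rot: [0.285, 0.648, 0.284, -0.647]
force: [0.7, 1.3, 5.0]
gripper_width: 0.0122
```

```bash
python3 st.py
```

```text
t 14.15 pos [ 0.5261 -0.1449  0.061 ] joint 1.2603 r 0.1199 Ftan -0.37 Frad -1.36 Fz 5.02 jaw -42.55 w 0.012172677066464929
```

drive_tool:
  plan:
    - [[220,0,0,0,0,0,0],[205,0,0,0,0,0,0],[190,0,0,0,0,0,0],[170,0,0,0,0,0,0],[140,0,0,0,0,0,0],[100,0,0,0,0,0,0],[100,0,0,0,0,0,0],[100,0,0,0,0,0,0],[100,0,0,0,0,0,0],[100,0,0,0,0,0,0]]

```text
time: 15.15
tool_pos: [0.5256, -0.145, 0.0605]
eef_rot: [0.285, 0.647, 0.285, -0.647]
force: [1.3, 0.8, -0.1]
gripper_width: 0.0519
```

```bash
python3 st.py
```

```text
t 15.15 pos [ 0.5256 -0.145   0.0605] joint 1.2577 r 0.1204 Ftan 0.44 Frad -1.49 Fz -0.08 jaw -42.5 w 0.051898964264931166
```

drive_tool:
  plan:
    - [[100,0,0,0.02,0,0,0],[100,0,0,0.06,0,0,0],[60,0,0,0.11,0,0,0],[0,0,0.03,0.16,0,0,0],[0,0,0.07,0.19,0,0,0],[0,0,0.1,0.19,0,0,0],[0,0,0.1,0.19,0,0,0]]

```text
time: 15.85
tool_pos: [0.5267, -0.0384, 0.2524]
eef_rot: [0.287, 0.648, 0.288, -0.644]
force: [0.1, 1.4, -0.4]
gripper_width: 0.0856
```

```bash
python3 - <<'E'
from h import *
p,d,c,T=cap('wrist'); cv2.imwrite('pics/w2.png',p); np.savez('w2.npz',p=p,d=d,T=T)
for n,P in dict(post=[.6075,-.057,.06],peg=[.5260,-.1450,.095],seat=[.5237,-.0454,.012]).items(): print(n,proj(c,T,P))
E
python3 st.py
```

```text
post (np.float64(394.0983397939507), np.float64(128.86792414400037))
peg (np.float64(391.6725835244025), np.float64(257.9162440605663))
seat (np.float64(320.8942568663142), np.float64(166.09658603909756))
t 15.9 pos [ 0.526  -0.0419  0.2512] joint 0.2544 r 0.083 Ftan 0.94 Frad 0.04 Fz -0.69 jaw -42.17 w 0.08543901086934315
```

View pics/w2.png

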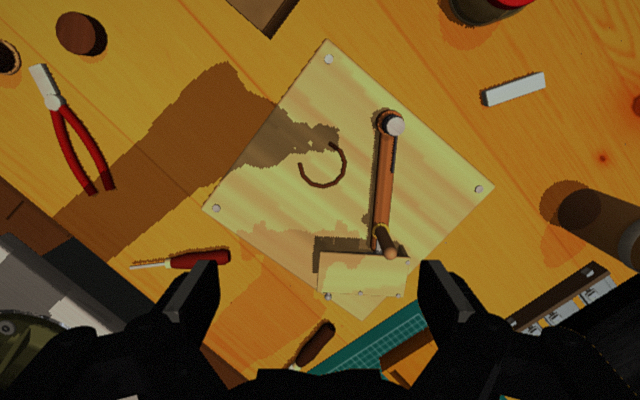

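The arm is cocked (peg at (390,250), tip under the cover) and the rim ring is open at about (322,165). The disc is at (80,35). Next I fit both for position.

Run:
```python
from h import *
z=np.load('w2.npz'); p,d,T=z['p'],z['d'],z['T']; c=viewer.get_calibration('wrist')
g=cv2.cvtColor(p,cv2.COLOR_BGR2HSV)[...,2]
m=np.zeros_like(g); m[138:192,294:352]=255; m[m>0]=((g[m>0]<95)*255)
n,l,st,_=cv2.connectedComponentsWithStats(m); print(st[1:])
i=1+np.argmax(st[1:,4]); v,u=np.where((l==i)); k=(v>155)|(u<305)|(u>340) ; u,v=u[k],v[k]
P=np.array([onz(c,T,a,b,.0155)[:2] for a,b in zip(u,v)])
A=np.c_[2*P,np.ones(len(P))]; s=np.linalg.lstsq(A,(P**2).sum(1),rcond=None)[0]; print('ring c',s[:2],'r',np.sqrt(s[2]+s[:2]@s[:2]))
hsv=cv2.cvtColor(p,cv2.COLOR_BGR2HSV); print(hsv[30,80],hsv[45,80],hsv[60,120],d[30,80],dep(c,T,d,80,30))
cv2.imwrite('pics/c2.png',np.hstack([cv2.resize(p[0:90,30:150],None,fx=3,fy=3),cv2.resize(p[125:215,270:390],None,fx=3,fy=3)]))
```

```text
[[328 138   1   1   1]
 [330 138   1   1   1]
 [298 138  49  50 427]]
ring c [ 0.52622539 -0.04413814] r 0.024791813541507935
[ 10 209  78] [ 10 200  79] [ 22 195 161] 0.33902013 [0.44018959 0.21721588 0.0228291 ]
```

View pics/c2.png

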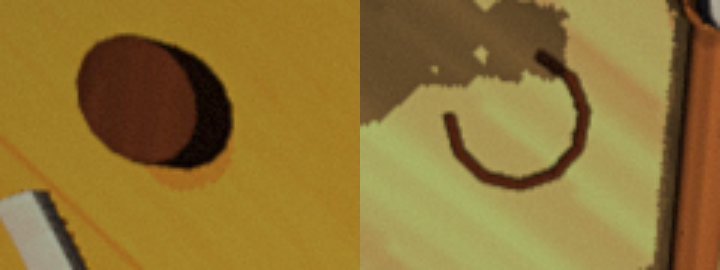

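```bash
python3 - <<'E'
from h import *
c=viewer.get_calibration('wrist'); z=np.load('w2.npz'); print('disc w2',onz(c,z['T'],76,33,.022))
z=np.load('w1.npz'); p,T=z['p'],z['T']
g=cv2.cvtColor(p,cv2.COLOR_BGR2HSV)[...,2]; m=np.zeros_like(g); m[92:144,331:364]=255; m[m>0]=((g[m>0]<110)*255)
v,u=np.where(m); P=np.array([onz(c,T,a,b,.0155)[:2] for a,b in zip(u,v)])
A=np.c_[2*P,np.ones(len(P))]; s=np.linalg.lstsq(A,(P**2).sum(1),rcond=None)[0]; print(len(P),'ring w1',s[:2],'r',np.sqrt(s[2]+s[:2]@s[:2]))
E
python3 st.py
```

```text
disc w2 [0.43471112 0.21866856 0.022     ]
307 ring w1 [ 0.52594545 -0.04496725] r 0.02464947749909924
t 15.9 pos [ 0.526  -0.0419  0.2512] joint 0.2544 r 0.083 Ftan 0.94 Frad 0.04 Fz -0.69 jaw -42.17 w 0.08543901086934315
```

drive_tool:
  plan:
    - [[0,-0.0165,0.047,-0.01,0,0,0],[0,-0.033,0.095,-0.02,0,0,0],[0,-0.05,0.143,-0.04,0,0,0],[0,-0.066,0.19,-0.06,0,0,0],[0,-0.08,0.23,-0.08,0,0,0],[0,-0.0915,0.262,-0.1,0,0,0],[0,-0.0915,0.262,-0.1,0,0,0],[0,-0.0915,0.262,-0.1,0,0,0],[0,-0.0915,0.262,-0.1,0,0,0]]

```text
time: 16.8
tool_pos: [0.4352, 0.2151, 0.1507]
eef_rot: [0.284, 0.648, 0.283, -0.648]
force: [0.2, -0.1, 0.1]
gripper_width: 0.0856
```

```bash
python3 - <<'E'
from h import *
p,d,c,T=cap('wrist'); cv2.imwrite('pics/w3.png',p)
hsv=cv2.cvtColor(p,cv2.COLOR_BGR2HSV); u,v=map(int,proj(c,T,[.4345,.218,.022])); print(u,v,hsv[v,u])
m=cv2.inRange(hsv,(0,120,45),(16,255,130)); n,l,st,ce=cv2.connectedComponentsWithStats(m); i=l[v,u]; print(st[i],ce[i])
k=max(cv2.findContours((l==i).astype(np.uint8),0,2)[0],key=cv2.contourArea)
P=np.array([onz(c,T,a,b,.022)[:2] for a,b in k[:,0]],np.float32); print('circ',cv2.minEnclosingCircle(P), cv2.fitEllipse(P*1000))
print(P.min(0),P.max(0))
E
python3 st.py
```

```text
315 184 [  7 189  50]
[ 292  161   46   45 1378] [315.87953556 184.76777939]
circ ((0.43393924832344055, 0.21958725154399872), 0.019229773432016373) ((434.06964111328125, 218.3292236328125), (33.51799392700195, 38.565223693847656), 106.1017074584961)
[0.4151745  0.20085771] [0.4530042 0.2377854]
t 16.85 pos [0.4354 0.2151 0.151 ] joint -0.5698 r 0.3219 Ftan 0.17 Frad 0.42 Fz 0.03 jaw -42.7 w 0.0858013067246205
```

View pics/w3.png

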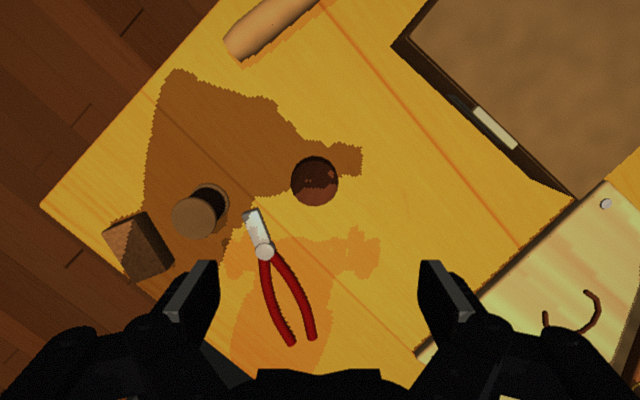

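The disc is centred at about (315,182) and clear of the pliers. I descend with the fingers partly closed.

drive_tool:
  plan:
    - [[76,0,0.004,-0.03,0,0,0],[76,0,0.004,-0.06,0,0,0],[76,0,0.004,-0.09,0,0,0],[76,0,0.004,-0.12,0,0,0],[76,0,0.004,-0.138,0,0,0],[76,0,0.004,-0.147,0,0,0],[76,0,0.004,-0.147,0,0,0],[76,0,0.004,-0.147,0,0,0]]

```text
time: 17.65
tool_pos: [0.4353, 0.2209, 0.0046]
eef_rot: [0.284, 0.648, 0.284, -0.647]
force: [0.6, 0.4, 0.4]
gripper_width: 0.0598
```

drive_tool:
  plan:
    - [[110,0,0,0,0,0,0],[130,0,0,0,0,0,0],[180,0,0,0,0,0,0],[255,0,0,0,0,0,0],[255,0,0,0,0,0,0],[255,0,0,0,0,0,0],[255,0,0,0,0,0,0]]

```text
time: 18.35
tool_pos: [0.435, 0.2215, 0.005]
eef_rot: [0.285, 0.648, 0.285, -0.646]
force: [-0.2, -0.9, 5.9]
gripper_width: 0.038
```

```bash
python3 st.py
```

```text
t 18.35 pos [0.435  0.2215 0.005 ] joint -0.5793 r 0.3275 Ftan 0.68 Frad -0.66 Fz 5.9 jaw -42.5 w 0.03797515501837511
```

drive_tool:
  plan:
    - [[255,0,0,0.03,0,0,0],[255,0,0,0.07,0,0,0],[255,0.01,-0.03,0.1,0,0,0],[255,0.025,-0.075,0.115,0,0,0],[255,0.04,-0.12,0.115,0,0,0],[255,0.056,-0.165,0.115,0,0,0],[255,0.07,-0.205,0.115,0,0,0],[255,0.08,-0.235,0.115,0,0,0],[255,0.088,-0.255,0.115,0,0,0],[255,0.0905,-0.266,0.115,0,0,0],[255,0.0905,-0.266,0.115,0,0,0],[255,0.0905,-0.266,0.115,0,0,0]]

```text
time: 19.55
tool_pos: [0.5242, -0.0436, 0.1184]
eef_rot: [-0.285, -0.647, -0.285, 0.647]
force: [-0.1, 0.9, -0.4]
gripper_width: 0.0378
```

Run:
```python
from h import *
python=None
p,d,c,T=cap('wrist'); cv2.imwrite('pics/w4.png',p); np.savez('w4.npz',p=p,d=d,T=T)
s=arm.read_state(); print(s['tool_pos'],s['gripper_width'],s['force'])
print('seat',proj(c,T,[.5255,-.0447,.0155]),'TCP',proj(c,T,s['tool_pos']), 'disc top if centred', proj(c,T,s['tool_pos']+[0,0,.017]))
```

```text
[ 0.52422206 -0.04317564  0.11842701] 0.037944708823338696 [-0.08186781 -0.28298536 -0.06684324]
seat (np.float64(321.479385386834), np.float64(196.28391141723046)) TCP (np.float64(319.08514384356954), np.float64(263.81310565372587)) disc top if centred (np.float64(319.15371491556607), np.float64(283.895561745994))
```

View pics/w4.png

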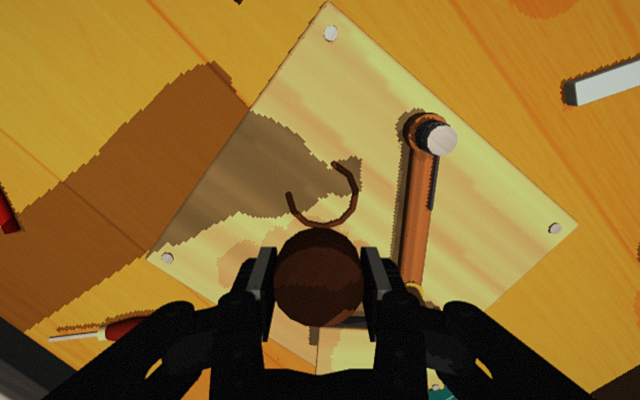

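The disc sits between the pads with its outline at about v 228–325, centred at u≈318. The ring is at about (322,196). Next I work out the exact offsets.

Run:
```python
from h import *
z=np.load('w4.npz'); p,T,d=z['p'],z['T'],z['d']; c=viewer.get_calibration('wrist'); tcp=np.array([.5242,-.0432,.1184])
hsv=cv2.cvtColor(p,cv2.COLOR_BGR2HSV); print('col',[(v,hsv[v,318].tolist(),round(float(d[v,318]),4)) for v in range(222,336,6)])
n=np.array([.674,.739])
for v,zz,s in ((228,-.005,-1),(325,.017,1)):
    q=onz(c,T,318.5,v,tcp[2]+zz)[:2]; print(v,'centre rel tcp',q+s*.02*n-tcp[:2], 'along n',(q+s*.02*n-tcp[:2])@n)
g=hsv[...,2]; m=np.zeros_like(g); m[155:229,282:362]=255; m[m>0]=((g[m>0]<75)*255)
k,l,st,_=cv2.connectedComponentsWithStats(m); i=1+np.argmax(st[1:,4]); print(st[i])
v,u=np.where(l==i); kk=v<226; u,v=u[kk],v[kk]
P=np.array([onz(c,T,a,b,.0155)[:2] for a,b in zip(u,v)])
for _ in range(4):
    A=np.c_[2*P,np.ones(len(P))]; s=np.linalg.lstsq(A,(P**2).sum(1),rcond=None)[0]; r=np.sqrt(s[2]+s[:2]@s[:2])
    e=abs(np.hypot(*(P-s[:2]).T)-r); P=P[e<max(.002,e.std()*2)]
print(len(P),'ring',s[:2],r)
```

```text
col [(222, [16, 153, 100], 0.2665), (228, [12, 170, 27], 0.1554), (234, [5, 220, 22], 0.1513), (240, [6, 213, 24], 0.1444), (246, [2, 155, 33], 0.1402), (252, [8, 184, 50], 0.1392), (258, [7, 172, 49], 0.1397), (264, [12, 212, 47], 0.1422), (270, [9, 194, 50], 0.1422), (276, [12, 189, 50], 0.1423), (282, [10, 186, 52], 0.1439), (288, [7, 159, 37], 0.144), (294, [11, 201, 38], 0.1455), (300, [9, 211, 35], 0.1459), (306, [11, 182, 35], 0.1473), (312, [8, 193, 33], 0.147), (318, [12, 255, 31], 0.1492), (324, [10, 214, 31], 0.1502), (330, [17, 162, 82], 0.2981)]
228 centre rel tcp [-0.00291754 -0.0028191 ] along n -0.004049732219847989
325 centre rel tcp [-0.00060163 -0.00022147] along n -0.000569160780551781
[285 161  74  68 600]
467 ring [ 0.52689696 -0.042615  ] 0.024531605722791328
```

drive_tool:
  plan:
    - [[255,0.0028,0.0007,-0.02,0,0,0],[255,0.0028,0.0007,-0.045,0,0,0],[255,0.0028,0.0007,-0.07,0,0,0],[255,0.0028,0.0007,-0.085,0,0,0],[255,0.0028,0.0007,-0.094,0,0,0],[255,0.0028,0.0007,-0.094,0,0,0],[255,0.0028,0.0007,-0.094,0,0,0]]

```text
time: 20.3
tool_pos: [0.5278, -0.0437, 0.0251]
eef_rot: [0.285, 0.647, 0.285, -0.647]
force: [1.1, 0.4, -0.3]
gripper_width: 0.0376
```

Run:
```python
from h import *
p,d,c,T=cap('wrist'); np.savez('w5.npz',p=p,d=d,T=T)
s=arm.read_state(); t=s['tool_pos']; print(t,s['force'])
# predicted disc-bottom circle for offset -2mm, and seat rim circles
o=p.copy()
g=cv2.convertScaleAbs(p,alpha=2); 
cv2.imwrite('pics/w5.png',cv2.resize(g[170:350,200:440],None,fx=3,fy=3,interpolation=cv2.INTER_CUBIC))
```

```text
[ 0.52816828 -0.04385084  0.02547274] [ 0.2820223   0.26953188 -0.87547854]
```

View pics/w5.png

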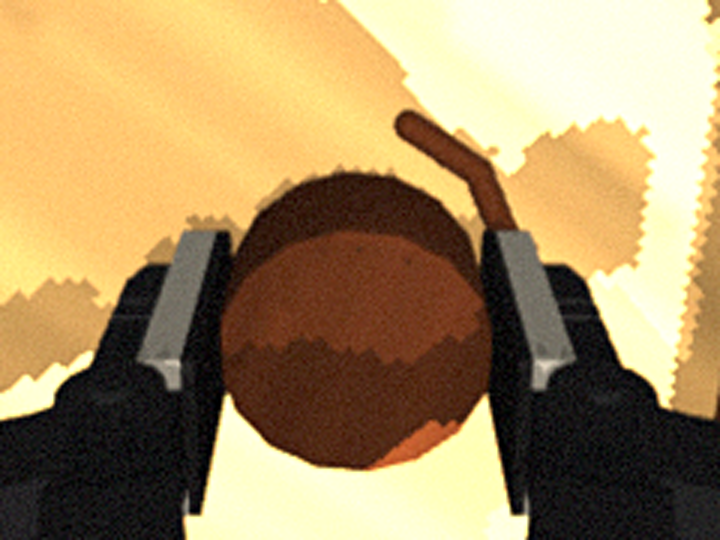

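Run:
```python
from h import *
z=np.load('w5.npz'); T=z['T']; c=viewer.get_calibration('wrist'); t=np.array([.5280,-.0438,.0252]); n=np.array([.674,.739]); j=np.array([.739,-.674])
f=lambda x,y,zz:onz(c,T,200+x/3,170+y/3,zz)[:2]
a=f(355,176,t[2]-.005)-.02*n; b=f(355,231,t[2]+.017)-.02*n; e=f(355,468,t[2]+.017)+.02*n
for q in (a,b,e): print('disc c rel tcp: n %.4f j %.4f'%((q-t[:2])@n,(q-t[:2])@j))
R_=[f(x,y,.0155) for x,y in ((405,122),(440,146),(485,171),(497,205),(503,228))]
P=np.array(R_)-t[:2]; print('ring n',(P@n).round(4),'j',(P@j).round(4))
# ring centre on n,j assuming radius .0245
from scipy.optimize import least_squares
s=least_squares(lambda x:np.hypot(*(P-x).T)-.0245,[0,0]).x; print('ring c rel tcp n %.4f j %.4f'%(s@n,s@j))
# left extents of top face
l=f(222,330,t[2]+.017); r=f(492,330,t[2]+.017); print('j mid',((l+r)/2-t[:2])@j,np.linalg.norm(l-r))
```

```text
disc c rel tcp: n -0.0040 j -0.0009
disc c rel tcp: n -0.0026 j -0.0009
disc c rel tcp: n -0.0007 j -0.0009
ring n [0.0232 0.0191 0.0148 0.0088 0.0047] j [0.007  0.0126 0.0199 0.0221 0.0232]
ring c rel tcp n -0.0005 j -0.0005
j mid -0.000631431045726884 0.03752259450477023
```

drive_tool:
  plan:
    - [[255,0.0013,0.0015,0,0,0,0],[255,0.0013,0.0015,-0.002,0,0,0],[255,0.0013,0.0015,-0.004,0,0,0],[255,0.0013,0.0015,-0.0055,0,0,0],[255,0.0013,0.0015,-0.0065,0,0,0],[255,0.0013,0.0015,-0.007,0,0,0],[255,0.0013,0.0015,-0.007,0,0,0],[255,0.0013,0.0015,-0.007,0,0,0]]

```text
time: 21.15
tool_pos: [0.5287, -0.0428, 0.0175]
eef_rot: [-0.285, -0.647, -0.285, 0.647]
force: [-1.6, -0.3, -0.2]
gripper_width: 0.0379
```

```bash
python3 st.py
```

```text
t 21.15 pos [ 0.5287 -0.0428  0.0175] joint 0.2602 r 0.0802 Ftan 0.59 Frad 1.48 Fz -0.19 jaw -42.5 w 0.03786331042662306
```

No contact force with the disc bottom below the rim's top, so it is inside the rim. Releasing now.

drive_tool:
  plan:
    - [[150,0,0,-0.0003,0,0,0],[130,0,0,-0.0003,0,0,0],[125,0,0,-0.0003,0,0,0],[115,0,0,-0.0003,0,0,0],[105,0,0,-0.0003,0,0,0],[100,0,0,-0.0003,0,0,0],[100,0,0,-0.0003,0,0,0]]

```text
time: 21.85
tool_pos: [0.5287, -0.0428, 0.0172]
eef_rot: [0.285, 0.647, 0.285, -0.647]
force: [-0.3, 0.3, 0.8]
gripper_width: 0.052
```

```bash
python3 st.py
```

```text
t 21.85 pos [ 0.5287 -0.0428  0.0172] joint 0.2594 r 0.0802 Ftan -0.29 Frad 0.32 Fz 0.79 jaw -42.5 w 0.05197035761226022
```

drive_tool:
  plan:
    - [[100,0,0,0.01,0,0,0],[100,0,0,0.03,0,0,0],[100,0,0,0.07,0,0,0],[100,0,0,0.12,0,0,0],[100,0,0,0.17,0,0,0],[100,-0.02,0,0.22,0,0,0],[100,-0.02,0,0.22,0,0,0],[100,-0.02,0,0.22,0,0,0],[100,-0.02,0,0.22,0,0,0]]

```text
time: 22.75
tool_pos: [0.5081, -0.0427, 0.2363]
eef_rot: [-0.285, -0.647, -0.285, 0.648]
force: [0.2, -0.6, -0.3]
gripper_width: 0.0518
```

Run:
```python
from h import *
p,d,c,T=cap('wrist'); np.savez('w6.npz',p=p,d=d,T=T)
u,v=map(int,proj(c,T,[.526,-.0445,.034])); print(u,v)
cv2.imwrite('pics/w6.png',cv2.resize(p[max(v-70,0):v+110,u-80:u+140],None,fx=3.3,fy=3.3,interpolation=cv2.INTER_CUBIC))
for P in ((u,v),(u-8,v),(u+8,v),(u,v-8),(u,v+8)): print(dep(c,T,d,*P).round(4))
```

```text
333 155
[ 0.5263 -0.0438  0.0328]
[ 0.5203 -0.0382  0.0334]
[ 0.5324 -0.049   0.0347]
[ 0.5318 -0.0375  0.034 ]
[ 0.521  -0.0496  0.0349]
```

View pics/w6.png

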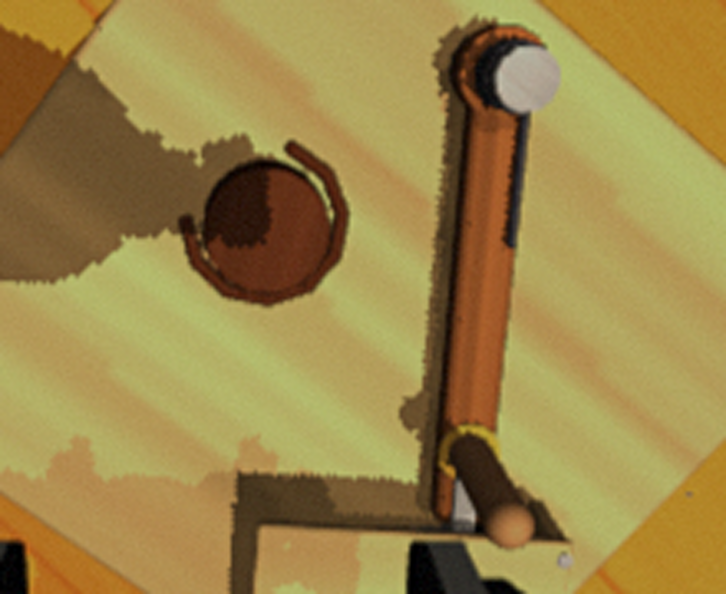

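The disc lies flat inside the rim, centred at about (267,230) in the crop. Its top is at z ≈ 0.034 at all five points sampled. The arm is still cocked with its tip under the cover, and the gripper is clear.

```bash
python3 -c "
from workcell import arm
print(arm.hand_in(), arm.read_state()['time'])"
```

```text
the job is handed in; nothing more can be done
the job is handed in; nothing more can be done
```

The launcher is cocked and the disc is in its seat. I handed the job in at about 23 s of the 58 s; no verdict is reported.

- **Cocking:** I gripped the peg and drew it back in 2 mm steps. At about joint 1.29 the force at the peg rose by about 5 N, which I took as light contact with the buffer (roughly 4 N at the pin). I then eased forward until the arm stopped at about 1.26 with the peg force near zero, which is where the catch took it, and let go.
- **Disc:** I picked it up and lowered it into the rim with no contact force, then released it and lifted clear to about 0.24 m.
- **Last checks:** The final wrist picture shows the arm still cocked with its tip under the cover. The disc lies flat inside the rim, its top 33–35 mm above the desk where 34 is expected. The force on the tool is within its noise.
- **Disagreements:** The cameras differed by 2–3 mm on the seat position, and the disc's place between the fingers was uncertain by about as much. I relied on the wrist view and corrected by 2 mm before lowering. I did not feel the catch click clearly through the roughly 1 N of force noise, so I inferred it from the buffer contact, the forward stop and the arm staying back after release.

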